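Pack the puppet maker's fitted case

ROBOT

A 6-joint arm with a two-finger parallel gripper is mounted at the origin on the work surface. World frame = base frame: x ahead of the robot, y to its left, z up, the work surface at z = 0. Lengths are in m, angles in rad, forces in N, time in s.
With the tool pointing down it reaches from about 0.25 to 0.775 m from the base axis. Payload 4 kg.
Tool frame: the origin (TCP) lies between the finger pads; the fingertips stand 11 mm ahead of it and the grasp point (between the pads) lies 8 mm behind it (robot.tip_extent is the z of the fingertips in the tool frame, in m); z points along the fingers, y is the line along which they close (so a half turn about z gives the same grasp; the last joint's range is limited). The gripper opens to 94 mm and grips with 3 to 60 N. Pads are 16 mm wide; open, the fingers measure 119 mm over their backs; the gripper's body (75 mm by 177 mm) begins 78 mm behind the grasp point.
Start: joints at [1.003, 0.087, 1.371, -0, 1.684, -0.103], TCP at [0.247, 0.492, 0.182] pointing down, gripper open.
Joint ranges: [-3.1, 3.1], [-0.76, 2.03], [0.27, 2.55], [-1.08, 4.22], [0.17, 2.65], [-2.57, 2.57]. Speed limits (rad/s): [2.79, 2.79, 3.14, 3.14, 3.14, 3.14].

INTERFACE

Orientations are given as [roll, pitch, yaw] about the fixed x, y, z axes, in that order (R = Rz(yaw) Ry(pitch) Rx(roll)).
In Python, from bench import robot, imaging gives the robot as it stands.
- The arm moves only by the shell command python3 -m pendant 'ROWS'. ROWS is JSON, a list of rows, each a list of 7 numbers: the shift along the world's x, y, z in cm, then the turn, a rotation vector about the world's x, y, z in degrees, then the opening, from 0 (shut) to 1 (fully open). In form: [[dx, dy, dz, ax, ay, az, jaw], ...]. A call has 1 to 8 rows; each row shifts and turns the commanded pose from where the row before left it; what a row does not reach is not made up. A row lasts 1/10 s, in which the tool goes at most 50 mm and 8.59 degrees, less where a joint would pass 70% of its speed; a pose out of reach is approached as far as the arm can. A call is refused whole if a number of a shift passes 5 or a number of a turn 8.59, either way. A call with a gripper value outside its range is refused whole. The fingers move at their own pace and stop on an object; the grip force is fixed at half the most. Time passes only in rows, so rows that do not move let the fingers close. It gives the time, the measured TCP pose, the force, the opening and the grip force at its end, in the units of the state.
- robot.get_obs(): the state, without advancing time (a new reading comes with each control period).
- imaging.snapshot(name): name is "side" or "top" or "wrist"; returns the picture (400x640x3 uint8, red, green, blue); there is no depth.
- imaging.camera_params(name): a dict with "camera_matrix" (3x3 intrinsics, pixels), "R" (3x3) and "t" (3): a world point X has camera coordinates R X + t. Camera axes: x right, y down, z forward; pixel columns grow to the right and rows downward; lengths in m; the calibration is good to about 2 mm. A picture is of the moment at which its call begins: read the wrist's pose just before it. camera_params takes no time and is no camera call; for the wrist camera it gives the pose at the moment of the call.
- robot.close_job(): hands the job in; it is judged then, once.
The state is a dict: "time": time; "joint_positions": joint angles; "qvel": joint speeds; "joint_torque": joint torques, N m; "tool_pos": TCP position; "ee_rot": TCP orientation; "wrist_force": force on the tool from outside, world axes, zero at the start; "wrist_torque": the same for the moment, N m; "width": finger opening in m; "finger_force": force on a finger pad.
Only numpy, scipy, OpenCV 4.12 (cv2) and the standard library are available. Lean on these libraries where they do the work, as an engineer would, in place of code of your own. Each camera call takes 0.05 s, during which the arm holds its last target. There are 200 camera calls.

TASK

Lift the round hold-down plate off the post of the wooden case and lay it flat on the green mat. Then pack every leather stamp and ink bottle that is on the bench into the case's two channels, each standing upright on the case's floor, and when they are all in, slide the plate back down over the post until it sits flat on the shoulder. Leave the dish, teacup, glue, mallet and knife where they are.

Things in the scene. Friction and masses are not known exactly. Their poses are not given: they have to be found in the camera images.
- case: Open wooden case fixed to the bench, 180 x 180 mm outside, 32 mm high, walls and floor 8 mm thick. Origin: centre of its underside, z up. A solid centre rail along case y, 60 mm wide and 32 mm high, leaves two channels, each 52 mm wide (centred at case x = +56 and -56 mm) and 164 mm long (case y -82 to +82 mm), 24 mm deep. Mid-rail stands the post.
- post_shoulder (a point): Centre of the flat shoulder of the case's post, on its axis, 78 mm above the bench. Below it the post is brass, 28 mm in diameter; above it is a steel spindle 14 mm in diameter, up to 102 mm above the bench.
- plate: Loose hold-down plate, 0.2 kg: a dark wooden disc 124 mm in diameter, 8 mm thick, with an upright brass hub (tube) in the middle, 32 mm in diameter, its top 50 mm above the disc's underside, and an 18 mm bore right through. Origin: centre of the underside, z up along the hub. It starts on the post, its underside on the shoulder.
- mat: Green square mat, 150 x 150 mm, 2 mm thick, fixed to the bench. Origin: centre of its underside.
- stamp_red: Leather stamp, to be packed, about 0.25 kg, heavy at the foot: block 44 mm (its x) by 62 mm (its y), 34 mm high, red with a brass sole, and on top a dark grip 26 mm (x) by 30 mm (y) that reaches 64 mm above the underside. Origin: centre of the underside, z up. May be absent.
- stamp_blue: Leather stamp, to be packed, about 0.25 kg, heavy at the foot: block 44 mm (its x) by 58 mm (its y), 34 mm high, blue with a brass sole, and on top a dark grip 26 mm (x) by 30 mm (y) that reaches 64 mm above the underside. Origin: centre of the underside, z up. May be absent.
- stamp_yellow: Leather stamp, to be packed, about 0.25 kg, heavy at the foot: block 44 mm (its x) by 54 mm (its y), 34 mm high, yellow with a brass sole, and on top a dark grip 26 mm (x) by 30 mm (y) that reaches 64 mm above the underside. Origin: centre of the underside, z up. May be absent.
- ink_amber: Ink bottle, to be packed, about 0.2 kg, heavy at the foot: amber glass body 44 mm in diameter, 34 mm high with a dark steel foot, with a black cap 26 mm in diameter that reaches 64 mm above the underside. Origin: centre of the underside, z up. May be absent.
- ink_green: Ink bottle, to be packed, about 0.2 kg, heavy at the foot: green glass body 44 mm in diameter, 34 mm high with a dark steel foot, with a black cap 26 mm in diameter that reaches 64 mm above the underside. Origin: centre of the underside, z up. May be absent.
- ink_white: Ink bottle, to be packed, about 0.2 kg, heavy at the foot: white plastic body 40 mm in diameter, 34 mm high with a dark steel foot, with a black cap 26 mm in diameter that reaches 64 mm above the underside. Origin: centre of the underside, z up. May be absent.
- dish: Small blue ceramic dish, 56 mm wide, 14 mm high, among the things to pack; not to be packed. Bystander: leave it where it is. Origin: underside.
- teacup: White teacup, 72 mm wide, 60 mm high, behind the case. Bystander: leave it where it is. Origin: underside.
- glue: White glue bottle with red cap, 36 mm wide, 100 mm high, behind the case. Bystander: leave it where it is. Origin: underside.
- mallet: Wooden mallet lying on the bench behind, about 225 mm long. Bystander: leave it where it is. Origin: underside.
- knife: Knife lying on the dark chopping block. Bystander: leave it where it is. Origin: underside.
Mind the look-alikes: they are no part of the job. Leave any purple look-alike of the ink_amber alone.

How it is judged:
By the outcome, as a careful person would: the job done as asked, in the order asked, and still so for the second after the job is handed in, with the robot touching nothing.
Of stamp_red, stamp_blue, stamp_yellow, ink_amber, ink_green, ink_white only 4 to 6 are there at a start; the rules pass over those that are not, and their reading is None.
At some moment in a run one of stamp_red, stamp_blue, stamp_yellow, ink_amber, ink_green, ink_white may be knocked a few centimetres aside while the robot is not near it.
It also fails if it takes over 210 s, if anything falls off the work surface, if the arm or the gripper's body presses on something with over 40 N, if the wrist force passes 120 N, or if a joint passes its speed limit or range.

## Working session

There is one attempt and no reset: what is moved stays moved. The work goes in short steps, Python scripts to look and compute and a shell command to move; the robot and the scene stay as the last step left them, time stands still between calls to the robot, and variables do not carry over. Pictures are saved under pics/ and viewed, at most 14 in all, crops included, and the job is handed in when it is done.

```bash
ls; mkdir -p pics
python3 - <<'E'
from bench import robot, imaging
import cv2
for n in ["top","side"]:
    im=imaging.snapshot(n); cv2.imwrite(f"pics/{n}0.png",im[:,:,::-1])
    p=imaging.camera_params(n); print(n,p)
o=robot.get_obs(); print(o["time"],o["tool_pos"],o["ee_rot"],o["width"],robot.tip_extent)
E
```

```text
pics
top {'camera_matrix': array([[464.78478358,   0.        , 314.4136774 ],
       [  0.        , 464.78478358, 197.13326134],
       [  0.        ,   0.        ,   1.        ]]), 'R': array([[-0.02428286, -0.99964554, -0.01091506],
       [-0.98064836,  0.02594023, -0.19405129],
       [ 0.19426564,  0.00599172, -0.98093066]]), 't': array([0.04784979, 0.62815304, 1.27786675])}
side {'camera_matrix': array([[411.7641542 ,   0.        , 326.04297145],
       [  0.        , 411.7641542 , 197.35687053],
       [  0.        ,   0.        ,   1.        ]]), 'R': array([[-0.99486931, -0.1001011 ,  0.01465723],
       [-0.06661841,  0.53916452, -0.83956156],
       [ 0.07613837, -0.83623047, -0.54306681]]), 't': array([0.60436203, 0.09583987, 1.14081853])}
0.1 [0.24626293 0.49119353 0.18061826] [-3.13960283e+00 -1.70259260e-04  2.67677070e+00] 0.09418902186340357 0.011
```

View pics/top0.png

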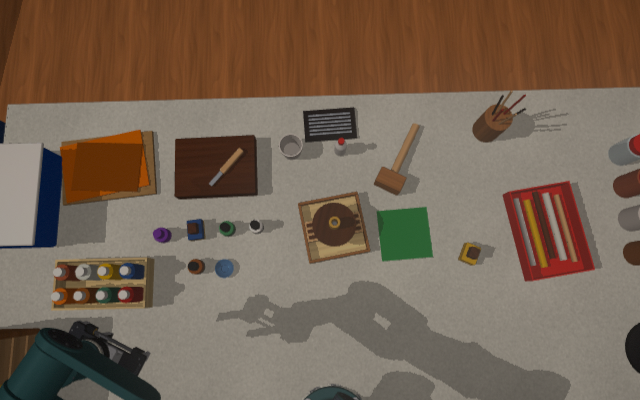

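View pics/side0.png

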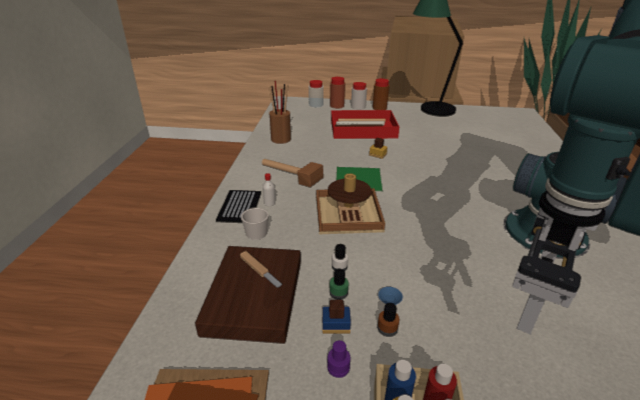

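Top view: purple look-alike (162,235), blue stamp (196,229), green ink (228,228), white ink (256,226), amber ink (196,266), dish (224,268), yellow stamp (470,252), case with plate (334,225), mat (405,234). No red stamp is visible. I'll enlarge these areas next.

```bash
cat > h.py <<'E'
import numpy as np, cv2
from bench import robot, imaging
def pix(cam,uv,z,p=None):
    p=p or imaging.camera_params(cam); d=np.linalg.inv(p["camera_matrix"])@np.array([uv[0],uv[1],1.])
    R,t=p["R"],p["t"]; c=-R.T@t; d=R.T@d
    return c+d*(z-c[2])/d[2]
def proj(cam,X,p=None):
    p=p or imaging.camera_params(cam); q=p["camera_matrix"]@(p["R"]@np.asarray(X,float)+p["t"]); return q[:2]/q[2]
def crop(im,x0,y0,x1,y1,k):
    c=cv2.resize(im[y0:y1,x0:x1,::-1],None,fx=k,fy=k,interpolation=cv2.INTER_CUBIC)
    for x in range(-(-x0//10)*10,x1,10): cv2.putText(c,str(x),((x-x0)*k,8),0,.3,(255,255,255),1); cv2.line(c,((x-x0)*k,9),((x-x0)*k,13),(255,255,255),1)
    for y in range(-(-y0//10)*10,y1,10): cv2.putText(c,str(y),(0,(y-y0)*k+3),0,.3,(255,255,255),1)
    return c
E
python3 - <<'E'
from h import *
im=cv2.imread("pics/top0.png")[:,:,::-1]
a=crop(im,145,205,285,285,5); b=crop(im,292,185,492,270,4)[:, :700]
b=crop(im,292,188,442,268,5)[:,:700]
cv2.imwrite("pics/c1.png",a); cv2.imwrite("pics/c2.png",crop(im,292,185,492,270,4))
E
```

```text
(no output)
```

View pics/c1.png

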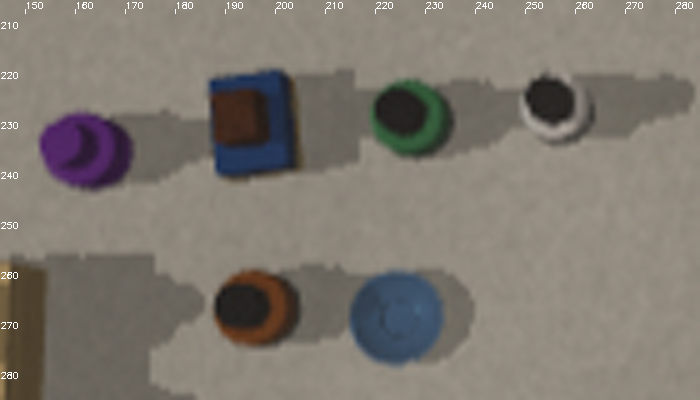

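View pics/c2.png

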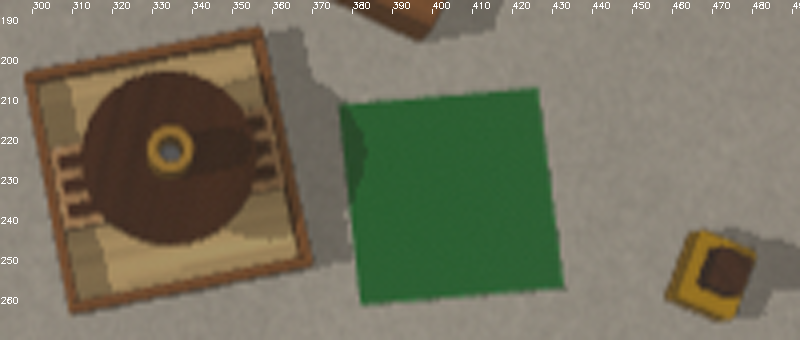

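Crops: the case rim corners are about (297,203), (357,193), (369.5,251.5) and (309,263). The hub top is at (334.5,222.5), and the striped rail runs roughly left-right. The purple bottle at (161,234) is the look-alike and the amber one is at (195,267). Now working out the positions.

Run:
```python
from h import *
P=lambda u,z:pix("top",u,z)[:2]
np.set_printoptions(precision=4,suppress=True)
c=[P(u,.032) for u in [(297.5,203),(357,192.5),(369.5,251.5),(309,263)]]
print("case",np.array(c),np.mean(c,0),[np.linalg.norm(c[i]-c[i-1]) for i in range(4)],[np.degrees(np.arctan2(*(c[i]-c[i-1])[::-1])) for i in range(4)])
m=[P(u,.002) for u in [(377,211),(426.5,207.5),(433,257),(382,260.5)]]
print("mat",np.array(m),np.mean(m,0))
print("hub",P((334.5,222.5),.128))
# tops z=.064 and block top z=.034 estimates
for n,t,b in [("blue",(191.5,228.5),(194.5+1,228.5)),("green",(223.2,227.2),(225,228.5)),("white",(253.6,224.8),(255,226)),("amber",(192,266.3),(194,267)),("yellow",(472.5,252.2),(470,252))]:
    print(n,P(t,.064),P(b,.034))
b=[P(u,.034) for u in [(186,221),(200.5,219),(203,237.5),(187.5,240)]];print("blue corners",np.array(b),np.mean(b,0),[np.linalg.norm(b[i]-b[i-1]) for i in range(4)],[np.degrees(np.arctan2(*(b[i]-b[i-1])[::-1])) for i in range(4)])
# yellow block enlarge
im=cv2.imread("pics/top0.png")[:,:,::-1]
cv2.imwrite("pics/c3.png",np.hstack([crop(im,450,232,500,277,8),crop(im,183,215,233,260,8)]))
```

```text
case [[ 0.6188  0.0823]
 [ 0.6457 -0.0939]
 [ 0.4715 -0.1225]
 [ 0.443   0.0523]] [ 0.5447 -0.0205] [np.float64(0.17834223337980212), np.float64(0.17815753123533543), np.float64(0.1765512841163051), np.float64(0.1770822509851126)] [np.float64(9.674029079014975), np.float64(-81.32244773921597), np.float64(-170.66774598304823), np.float64(99.25203437110699)]
mat [[ 0.5938 -0.1539]
 [ 0.6005 -0.3023]
 [ 0.453  -0.3108]
 [ 0.4466 -0.1611]] [ 0.5235 -0.232 ]
hub [ 0.5446 -0.0211]
blue [0.547 0.384] [0.5507 0.3806]
green [0.5484 0.2937] [0.5485 0.2945]
white [0.553 0.207] [0.5536 0.2071]
amber [0.4402 0.3797] [0.4397 0.3821]
yellow [ 0.4598 -0.407 ] [ 0.4626 -0.4098]
blue corners [[0.5735 0.409 ]
 [0.5783 0.3667]
 [0.5239 0.3581]
 [0.5177 0.403 ]] [0.5484 0.3842] [np.float64(0.056083522670008656), np.float64(0.04261477694167339), np.float64(0.055112689057220075), np.float64(0.04529740324786045)] [np.float64(6.141156642637784), np.float64(-83.5220282657886), np.float64(-171.0870845244255), np.float64(97.76778462900798)]
```

View pics/c3.png

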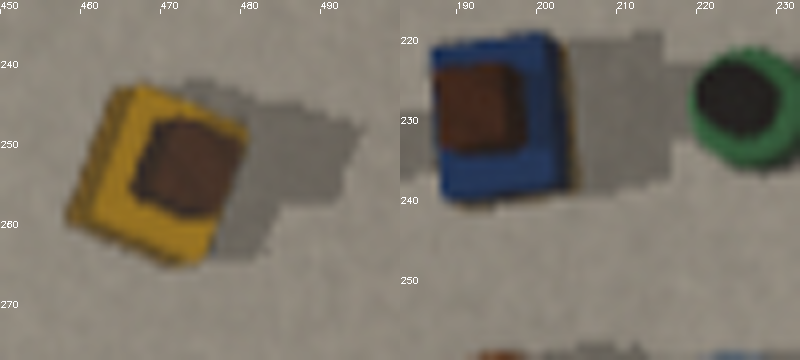

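Case centre is (0.545,-0.021) with yaw about 9.2°, and it agrees with the hub. Mat centre is (0.524,-0.232). Moving above the hub.

```bash
python3 -m pendant '[[2.5,-4.3,0.2,0,0,-4.5,1],[2.5,-4.3,0.2,0,0,-4.5,1],[2.5,-4.3,0.2,0,0,-4.5,1],[2.5,-4.3,0.2,0,0,-4.5,1],[2.5,-4.3,0.2,0,0,-4.5,1],[2.5,-4.3,0.2,0,0,-4.5,1]]' && python3 -m pendant '[[2.5,-4.3,0.2,0,0,-4.5,1],[2.5,-4.3,0.2,0,0,-4.5,1],[2.5,-4.3,0.2,0,0,-4.5,1],[2.5,-4.3,0.2,0,0,-4.5,1],[2.5,-4.3,0.2,0,0,-4.5,1],[2.4,-4.0,0.2,0,0,-4.5,1],[0,0,0,0,0,0,1],[0,0,0,0,0,0,1]]'
python3 - <<'E'
from h import *
o=robot.get_obs(); print(o["time"],o["tool_pos"],o["ee_rot"])
im=imaging.snapshot("top"); w=imaging.snapshot("wrist"); p=imaging.camera_params("wrist")
cv2.imwrite("pics/t1.png",im[:,:,::-1]);cv2.imwrite("pics/w1.png",w[:,:,::-1])
print(proj("wrist",[.5446,-.021,.128],p)); print(p)
cv2.imwrite("pics/v1.png",np.vstack([cv2.resize(im[:,:320,::-1],(400,500))]) if 0 else np.hstack([cv2.resize(im[200:400,:200,::-1],(400,400)),cv2.resize(w[:,:,::-1],(400,250)).copy() if 0 else cv2.copyMakeBorder(cv2.resize(w[:,:,::-1],(400,250)),0,150,0,0,0)]))
E
```

```text
time: 0.7
tool_pos: [0.3969, 0.2318, 0.1934]
ee_rot: [-3.141, -0.0, 2.203]
wrist_force: [0.5, 0.8, -0.7]
width: 0.094
finger_force: 0.0
time: 1.5
tool_pos: [0.5453, -0.0219, 0.2046]
ee_rot: [-3.14, -0.001, 1.733]
wrist_force: [0.5, 0.9, 0.1]
width: 0.0937
finger_force: 0.0
1.5 [ 0.54526893 -0.02194267  0.20464198] [-3.13952001e+00 -1.31981824e-03  1.73288732e+00]
[313.64802282 202.73876577]
{'camera_matrix': array([[322.39198874,   0.        , 314.29600927],
       [  0.        , 322.39198874, 201.59219831],
       [  0.        ,   0.        ,   1.        ]]), 'R': array([[ 9.86309488e-01,  1.64904799e-01,  4.37013950e-05],
       [ 1.59493408e-01, -9.54010772e-01,  2.53821392e-01],
       [ 4.18980571e-02, -2.50339477e-01, -9.67251104e-01]]), 't': array([-0.53426731, -0.13835619,  0.38458441])}
```

View pics/v1.png

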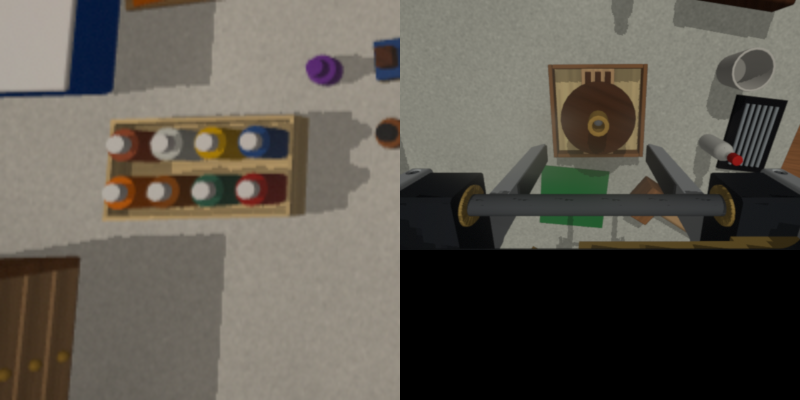

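No red stamp anywhere, so there are 5 items to pack. The hub lies where predicted (wrist view at about (316,199) against (314,203) projected). Descending to grip the hub.

```bash
python3 -m pendant '[[0,0,-2.5,0,0,0,1],[0,0,-2.5,0,0,0,1],[0,0,-2.5,0,0,0,1],[0,0,-1.5,0,0,0,1],[0,0,-1.0,0,0,0,1],[0,0,0,0,0,0,1],[0,0,0,0,0,0,0.6]]' && python3 -m pendant '[[0,0,0,0,0,0,0],[0,0,0,0,0,0,0],[0,0,0,0,0,0,0],[0,0,0,0,0,0,0],[0,0,0,0,0,0,0],[0,0,0,0,0,0,0],[0,0,0,0,0,0,0],[0,0,0,0,0,0,0]]' && python3 -m pendant '[[0,0,1,0,0,0,0],[0,0,1,0,0,0,0],[0,0,1,0,0,0,0],[0,0,1,0,0,0,0],[0,0,1.5,0,0,0,0],[0,0,1.5,0,0,0,0],[0,0,0,0,0,0,0],[0,0,0,0,0,0,0]]'
```

```text
time: 2.3
tool_pos: [0.5461, -0.021, 0.1068]
ee_rot: [3.14, 0.0, 1.735]
wrist_force: [0.7, 0.6, -0.3]
width: 0.0891
finger_force: 0.0
time: 3.1
tool_pos: [0.5455, -0.0213, 0.1056]
ee_rot: [-3.142, -0.0, 1.734]
wrist_force: [0.4, -0.4, -0.8]
width: 0.0256
finger_force: 0.0
time: 3.9
tool_pos: [0.5459, -0.0214, 0.1764]
ee_rot: [3.14, 0.0, 1.734]
wrist_force: [-0.6, 0.1, 0.3]
width: 0.0005
finger_force: 0.0
```

The fingers closed on nothing, so I'm taking another look.

Run:
```python
from h import *
o=robot.get_obs(); print(o["time"],o["tool_pos"],o["wrist_force"])
s=imaging.snapshot("side"); t=imaging.snapshot("top"); p=imaging.camera_params("wrist");w=imaging.snapshot("wrist")
print("tip in side",proj("side",o["tool_pos"]),"hub",proj("side",[.5446,-.021,.128]),"top tip",proj("top",o["tool_pos"]),"wr tip",proj("wrist",o["tool_pos"],p),"wr hub",proj("wrist",[.5446,-.021,.128],p),proj("wrist",[.5446,-.021,.0],p))
b=np.hstack([crop(s,290,100,430,240,3),crop(t,280,150,420,290,3)[:420,:380]])
c=cv2.resize(w[:,:,::-1],(280,175)); 
cv2.imwrite("pics/v2.png",b);cv2.imwrite("pics/w2.png",w[:,:,::-1])
```

```text
3.9 [ 0.54590152 -0.02138518  0.176448  ] [-0.63761933  0.1033156   0.323533  ]
tip in side [350.64507615 160.00114562] hub [350.28054819 175.78135206] top tip [335.16148249 219.40725058] wr tip [315.1866656  232.92446715] wr hub [313.53353844 211.24069353] [313.82712944 180.72322757]
```

View pics/v2.png

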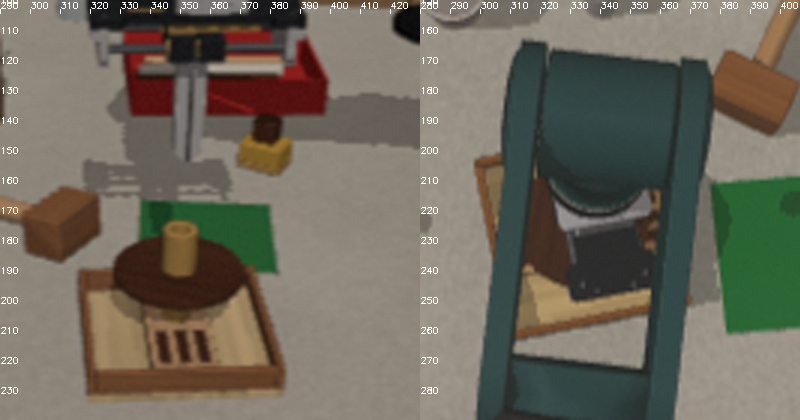

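View pics/w2.png

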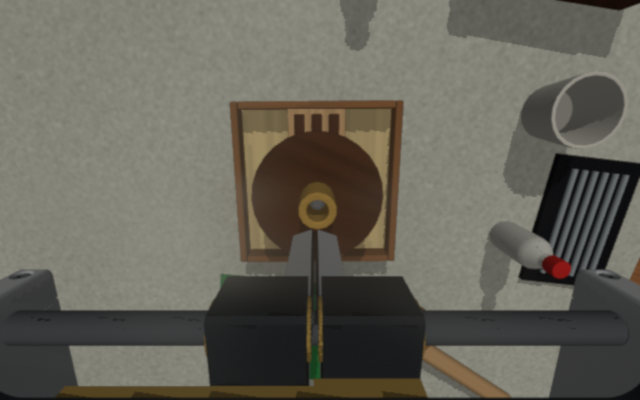

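Side view: the hub is where expected at (350,174), but the fingertips appear at (347,153), well above where the reported pose puts them (about (351,164)). I'll check the reported pose against the wrist camera using the case corners, at (231,102), (403,101), (396,261) and (239,262).

Run:
```python
from h import *
np.set_printoptions(precision=4,suppress=True)
p=imaging.camera_params("wrist"); o=robot.get_obs()
a=np.radians(9.2);c,s=np.cos(a),np.sin(a);C=np.array([.5447,-.0208])
W=lambda x,y,z:[C[0]+c*x-s*y,C[1]+s*x+c*y,z]
X=np.array([W(-.09,.09,.032),W(.09,.09,.032),W(.09,-.09,.032),W(-.09,-.09,.032),W(0,0,.128)])
U=np.array([(231,102),(403,101),(396,261),(239,262),(318,210)],float)
print([proj("wrist",x,p) for x in X])
ok,r,t=cv2.solvePnP(X,U,p["camera_matrix"],None,cv2.Rodrigues(p["R"])[0],p["t"].reshape(3,1).copy(),True)
R=cv2.Rodrigues(r)[0]; print("cam pos pnp",(-R.T@t).ravel(),"reported",-p["R"].T@p["t"],"rot diff deg",np.degrees(cv2.Rodrigues(R@p["R"].T)[0].ravel()))
T=lambda z:[.5459,-.0214,z]
for dz in (0,.01,.02,.03): print(dz,proj("side",[.5459,-.0214,.1764-.011+dz]))
print(o["joint_positions"],o["time"],o["tool_pos"])
```

```text
[array([226.1298,  99.5502]), array([402.5877, 100.2095]), array([391.2474, 262.4126]), array([236.3364, 261.838 ]), array([313.866 , 211.1651])]
cam pos pnp [0.5314 0.0472 0.3815] reported [0.5333 0.0515 0.3764] rot diff deg [-0.8544  0.1652 -0.5148]
0 [350.4529 163.6399]
0.01 [350.6275 160.3457]
0.02 [350.8038 157.019 ]
0.03 [350.9819 153.6593]
[-0.1429  0.08    1.3922 -0.      1.6712 -0.3065] 4.05 [ 0.545  -0.0213  0.1747]
```

Run:
```python
from h import *
np.set_printoptions(precision=1,suppress=True)
p=imaging.camera_params("wrist"); o=robot.get_obs()
T=np.array(o["tool_pos"]); 
print(T,o["ee_rot"])
for dz in (-.011,0,.01,.02,.03,.04,.05): print(dz,proj("wrist",T+[0,0,dz],p),proj("side",T+[0,0,dz]),proj("top",T+[0,0,dz]))
w=imaging.snapshot("wrist"); s=imaging.snapshot("side")
a=crop(w,250,190,380,290,3); b=crop(s,310,100,400,200,4)
cv2.imwrite("pics/v3.png",np.hstack([a,b[:300] if 0 else cv2.resize(b,(270,300))]))
```

```text
[ 0.5 -0.   0.2] [-3.1 -0.   1.7]
-0.011 [314.1 226.4] [350.8 164.2] [335.  220.5]
0 [314.1 231.8] [350.9 160.6] [335.1 219.8]
0.01 [314.  237.3] [351.1 157.3] [335.2 219.3]
0.02 [314.  243.2] [351.3 153.9] [335.4 218.7]
0.03 [314.  249.8] [351.5 150.5] [335.5 218.1]
0.04 [313.9 257.2] [351.7 147.1] [335.6 217.5]
0.05 [313.9 265.4] [351.9 143.7] [335.8 216.9]
```

View pics/v3.png

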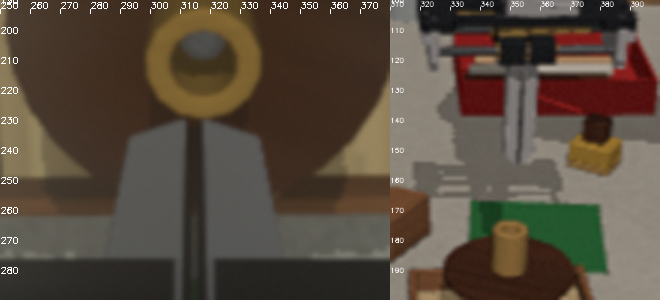

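Both cameras show the fingertips sitting about 25-30 mm nearer the palm than stated: the wrist view shows the tip edge at row 229 and the side view at row 155. The tips therefore passed above the hub top. I'll open, go lower in small steps while watching the force, and close there.

```bash
python3 -m pendant '[[0,0,0,0,0,0,1],[0,0,0,0,0,0,1],[0,0,0,0,0,0,1],[0,0,0,0,0,0,1],[0,0,-2.0,0,0,0,1],[0,0,-2,0,0,0,1],[0,0,-2,0,0,0,1],[0,0,-1,0,0,0,1]]' |grep -E "pos|force|wid" && python3 -m pendant '[[0,0,-0.5,0,0,0,1],[0,0,0,0,0,0,1]]' |grep -E "pos|force|wid"&& python3 -m pendant '[[0,0,-0.5,0,0,0,1],[0,0,0,0,0,0,1]]'|grep -E "pos|force|wid"
python3 - <<'E'
from h import *
o=robot.get_obs(); T=o["tool_pos"]
s=imaging.snapshot("side"); p=imaging.camera_params("wrist"); w=imaging.snapshot("wrist")
for z in (-.011,.01,.02,.03): print(z,proj("side",T+np.array([0,0.008,z])))
b=crop(s,310,120,400,200,5); 
cv2.imwrite("pics/v4.png",np.hstack([b,cv2.resize(w[100:300,160:480,::-1],(340,212)) if 0 else cv2.copyMakeBorder(cv2.resize(w[100:320,150:490,::-1],None,fx=1,fy=1),0,180,0,0,0)]))
E
```

```text
tool_pos: [0.5444, -0.0212, 0.1036]
wrist_force: [0.2, 0.2, -1.1]
width: 0.0609
finger_force: 0.0
tool_pos: [0.5454, -0.0213, 0.1004]
wrist_force: [-0.6, 0.5, -0.7]
width: 0.0772
finger_force: 0.0
tool_pos: [0.5458, -0.0214, 0.096]
wrist_force: [0.4, -0.9, 0.5]
width: 0.0924
finger_force: 0.0
-0.011 [348.99223628 190.49393492]
0.01 [349.33420265 184.03427601]
0.02 [349.49946868 180.91244237]
0.03 [349.66633011 177.76047189]
```

View pics/v4.png

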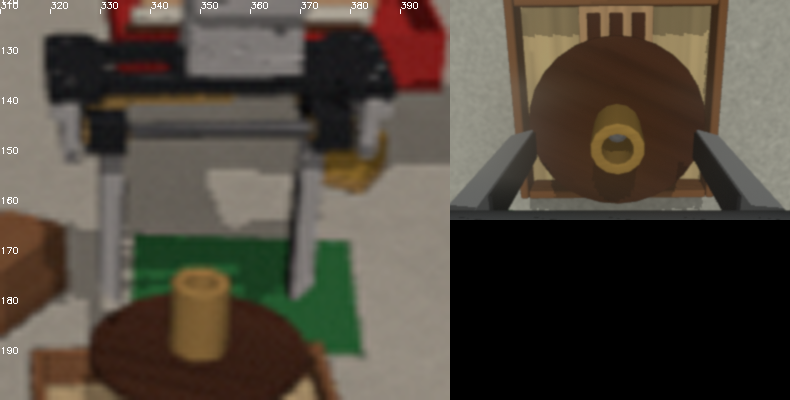

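The side view has the open tips at row 180 and hub top at 174. The wrist view shows the hub about 4.5 px right of the jaw centre, roughly 3 mm. The tips are therefore about 2 cm above the reported TCP. I'll shift +0.3 cm in x, lower 2 cm and close.

```bash
f(){ grep -E "pos|force|wid"|tr '\n' ' ';echo; }; python3 -m pendant '[[0.3,0,-0.7,0,0,0,1],[0,0,0,0,0,0,1]]' |f; python3 -m pendant '[[0,0,-0.7,0,0,0,1],[0,0,0,0,0,0,1]]' |f;python3 -m pendant '[[0,0,-0.6,0,0,0,1],[0,0,0,0,0,0,1]]' |f; python3 -m pendant '[[0,0,0,0,0,0,0],[0,0,0,0,0,0,0],[0,0,0,0,0,0,0],[0,0,0,0,0,0,0],[0,0,0,0,0,0,0],[0,0,0,0,0,0,0],[0,0,0,0,0,0,0],[0,0,0,0,0,0,0]]'|f;python3 -m pendant '[[0,0,0,0,0,0,0],[0,0,0,0,0,0,0],[0,0,0,0,0,0,0],[0,0,0,0,0,0,0]]'|f
```

```text
tool_pos: [0.5483, -0.0213, 0.0877] wrist_force: [-0.0, -0.1, 0.6] width: 0.0943 finger_force: 0.0 
tool_pos: [0.5477, -0.0212, 0.0803] wrist_force: [0.3, -0.2, -1.0] width: 0.0943 finger_force: 0.0 
tool_pos: [0.5479, -0.0212, 0.0746] wrist_force: [-0.3, 0.5, -0.3] width: 0.0937 finger_force: 0.0 
tool_pos: [0.5483, -0.0214, 0.0757] wrist_force: [-2.2, -0.1, 0.8] width: 0.0336 finger_force: 0.8 
tool_pos: [0.5484, -0.0213, 0.0757] wrist_force: [-0.5, -0.3, 0.8] width: 0.0322 finger_force: 30.0
```

Gripped the hub (32.2 mm opening, 30 N). Lifting and carrying the plate to the mat.

```bash
f(){ grep -E "pos|force|wid"|tr '\n' ' ';echo; }; python3 -m pendant '[[0,0,0.5,0,0,0,0],[0,0,0.5,0,0,0,0],[0,0,1,0,0,0,0],[0,0,1,0,0,0,0],[0,0,1,0,0,0,0],[0,0,1.5,0,0,0,0],[0,0,1.5,0,0,0,0],[0,0,0,0,0,0,0]]' |f; python3 -m pendant '[[-0.3,-2.6,0,0,0,0,0],[-0.3,-3,0,0,0,0,0],[-0.3,-3,0,0,0,0,0],[-0.3,-3,0,0,0,0,0],[-0.3,-3,0,0,0,0,0],[-0.3,-3,0,0,0,0,0],[-0.4,-2.5,0,0,0,0,0],[0,-1,0,0,0,0,0]]' |f;python3 -m pendant '[[0,0,0,0,0,0,0],[0,0,-2.5,0,0,0,0],[0,0,-2.5,0,0,0,0],[0,0,-2.5,0,0,0,0],[0,0,-2.5,0,0,0,0],[0,0,-1.5,0,0,0,0],[0,0,-1.5,0,0,0,0],[0,0,0,0,0,0,0]]' |f
```

```text
tool_pos: [0.5505, -0.0216, 0.1496] wrist_force: [-0.1, -0.2, -2.4] width: 0.0323 finger_force: 30.0 
tool_pos: [0.5258, -0.2344, 0.1453] wrist_force: [1.7, 0.1, -1.1] width: 0.0316 finger_force: 30.0 
tool_pos: [0.5253, -0.2309, 0.0135] wrist_force: [0.2, 0.6, -2.7] width: 0.0323 finger_force: 30.0
```

```bash
f(){ grep -E "pos|force|wid"|tr '\n' ' ';echo; }; python3 -m pendant '[[0,0,-0.5,0,0,0,0],[0,0,-0.4,0,0,0,0],[0,0,0,0,0,0,0],[0,0,0,0,0,0,0]]' |f; python3 -m pendant '[[0,0,-0.2,0,0,0,0],[0,0,0,0,0,0,0]]' |f;python3 -m pendant '[[0,0,-0.2,0,0,0,0],[0,0,0,0,0,0,0]]' |f
```

```text
tool_pos: [0.5269, -0.2326, 0.0073] wrist_force: [-0.1, -1.1, -1.5] width: 0.032 finger_force: 30.0 
tool_pos: [0.5265, -0.2324, 0.0048] wrist_force: [-1.0, 0.4, -1.0] width: 0.0319 finger_force: 30.0 
tool_pos: [0.5263, -0.2323, 0.0024] wrist_force: [-0.3, 0.1, -1.6] width: 0.0322 finger_force: 30.0
```

```bash
f(){ grep -E "pos|force|wid"|tr '\n' ' ';echo; }; python3 -m pendant '[[0,0,-0.2,0,0,0,0],[0,0,0,0,0,0,0]]' |f; python3 -m pendant '[[0,0,-0.1,0,0,0,0],[0,0,0,0,0,0,0]]' |f;python3 -m pendant '[[0,0,-0.1,0,0,0,0],[0,0,0,0,0,0,0]]' |f
```

```text
tool_pos: [0.5263, -0.2322, 0.0003] wrist_force: [-0.1, 0.3, -0.8] width: 0.0324 finger_force: 30.0 
tool_pos: [0.5266, -0.2324, -0.0] wrist_force: [0.4, 0.8, -1.5] width: 0.0322 finger_force: 30.0 
tool_pos: [0.5267, -0.2325, -0.0003] wrist_force: [-2.9, 1.3, 3.8] width: 0.0325 finger_force: 30.0
```

Contact is at the expected height, so I'll release and rise. I'm also working out the yellow stamp's pose from the enlarged crop: block-top corners at about (466,242.5), (480,248), (475,265) and (462,259.5).

```bash
f(){ grep -E "pos|force|wid"|tr '\n' ' ';echo; }; python3 -m pendant '[[0,0,0,0,0,0,1],[0,0,0,0,0,0,1],[0,0,0,0,0,0,1],[0,0,0,0,0,0,1],[0,0,0,0,0,0,1],[0,0,0,0,0,0,1],[0,0,0,0,0,0,1],[0,0,0,0,0,0,1]]' |f; python3 -m pendant '[[0,0,1,0,0,0,1],[0,0,2,0,0,0,1],[0,0,3,0,0,0,1],[0,0,3,0,0,0,1],[0,0,3,0,0,0,1],[0,0,2,0,0,0,1],[0,0,0,0,0,0,1]]' |f
python3 - <<'E'
from h import *
np.set_printoptions(precision=4,suppress=True)
im=imaging.snapshot("top"); cv2.imwrite("pics/t2.png",im[:,:,::-1])
b=np.array([pix("top",u,.034)[:2] for u in [(466,242.5),(480,248),(475.2,265),(461.5,259.5)]])
print(b,b.mean(0),[np.linalg.norm(b[i]-b[i-1]) for i in range(4)],[np.degrees(np.arctan2(*(b[i]-b[i-1])[::-1])) for i in range(4)])
g=[pix("top",u,.064)[:2] for u in [(468.5,247),(478.3,250.3),(476,258.5),(465.8,255.5)]];print("grip",np.mean(g,0))
E
```

```text
tool_pos: [0.5266, -0.2323, -0.0013] wrist_force: [0.3, 0.9, -0.6] width: 0.092 finger_force: 0.0 
tool_pos: [0.5288, -0.2336, 0.1438] wrist_force: [0.1, 0.6, -0.0] width: 0.094 finger_force: 0.0 
[[ 0.4901 -0.4007]
 [ 0.4733 -0.4394]
 [ 0.4254 -0.4212]
 [ 0.4419 -0.3837]] [ 0.4577 -0.4113] [np.float64(0.05109161432796263), np.float64(0.04212740637978033), np.float64(0.05121522682840683), np.float64(0.0410382957294716)] [np.float64(-19.496707183824018), np.float64(-113.45849399353871), np.float64(159.27272112287105), np.float64(66.27968966861113)]
grip [ 0.4581 -0.4059]
```

```bash
f(){ grep -E "pos|rot|force|wid"|tr '\n' ' ';echo; }; python3 -m pendant '[[-0.8,-2.2,0,0,0,7.3,1],[-0.8,-2.2,0,0,0,7.3,1],[-0.8,-2.2,0,0,0,7.3,1],[-0.8,-2.2,0,0,0,7.3,1],[-0.8,-2.2,0,0,0,7.3,1],[-0.8,-2.2,0,0,0,7.3,1],[-0.8,-2.2,0,0,0,7.3,1],[-0.8,-2.2,0,0,0,7.6,1]]' |f; python3 -m pendant '[[0,0,0,0,0,0,1],[0,0,0,0,0,0,1]]' |f
python3 - <<'E'
from h import *
o=robot.get_obs();p=imaging.camera_params("wrist");w=imaging.snapshot("wrist");cv2.imwrite("pics/w3.png",w[:,:,::-1])
t=imaging.snapshot("top");cv2.imwrite("pics/t3.png",t[:,:,::-1])
np.savez("w3.npz",K=p["camera_matrix"],R=p["R"],t=p["t"])
print(o["time"],o["tool_pos"],np.degrees(o["ee_rot"]),"grip pred",proj("wrist",[.4595,-.409,.064],p),proj("wrist",[.4595,-.409,.034],p))
a=crop(w,210,100,420,300,2); b=crop(t,140,190,300,290,2)
c=np.zeros((400,760,3),np.uint8); c[:400,:420]=a; c[:200,430:750]=b; d=crop(t,290,180,450,275,2); c[205:395,430:750]=d
cv2.imwrite("pics/v5.png",c)
E
```

```text
tool_pos: [0.4613, -0.4083, 0.1362] ee_rot: [3.14, -0.004, 2.764] wrist_force: [0.4, -0.1, 0.1] width: 0.0941 finger_force: 0.0 
tool_pos: [0.4618, -0.4076, 0.1368] ee_rot: [3.139, -0.003, 2.756] wrist_force: [0.5, 0.9, -0.7] width: 0.0941 finger_force: 0.0 
13.6 [ 0.46184361 -0.40764053  0.13675543] [ 1.79875043e+02 -1.67666874e-01  1.57915180e+02] grip pred [311.54772338 201.56836798] [311.73553705 193.77199394]
```

View pics/v5.png

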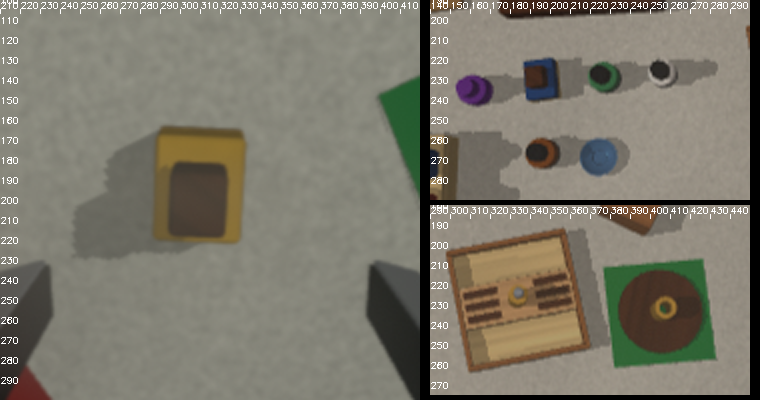

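The wrist crop shows the yellow grip top centred at (309,200) against a jaw centre of (314,·), so I'll correct by (-0.4,-0.3) cm. The plate lies on the mat, the open case is as modelled, and the other items are unmoved. Descending on yellow.

```bash
f(){ grep -E "time|pos|force|wid"|tr '\n' ' ';echo; }; python3 -m pendant '[[-0.4,-0.3,-2.5,0,0,0,1],[0,0,-2.5,0,0,0,1],[0,0,-2.5,0,0,0,1],[0,0,-2,0,0,0,1],[0,0,-1.5,0,0,0,1],[0,0,-1,0,0,0,1],[0,0,0,0,0,0,1],[0,0,0,0,0,0,0]]' |f; python3 -m pendant '[[0,0,0,0,0,0,0],[0,0,0,0,0,0,0],[0,0,0,0,0,0,0],[0,0,0,0,0,0,0],[0,0,0,0,0,0,0],[0,0,0,0,0,0,0],[0,0,0,0,0,0,0],[0,0,0,0,0,0,0]]' |f;python3 -m pendant '[[0,0,0,0,0,0,0],[0,0,0,0,0,0,0],[0,0,0,0,0,0,0],[0,0,0,0,0,0,0]]' |f
```

```text
time: 14.5 tool_pos: [0.4591, -0.4115, 0.0195] wrist_force: [0.1, 0.6, 0.4] width: 0.0894 finger_force: 0.0 
time: 15.3 tool_pos: [0.4585, -0.4115, 0.0187] wrist_force: [-0.1, -0.4, -1.6] width: 0.0259 finger_force: 29.6 
time: 15.7 tool_pos: [0.4585, -0.4114, 0.0187] wrist_force: [-0.4, -0.8, -0.8] width: 0.026 finger_force: 29.5
```

Yellow gripped (26 mm). Lifting and carrying it to the far channel, target about (0.6105,-0.0567) with yaw 99.2°.

```bash
f(){ grep -E "time|pos|rot|force|wid"|tr '\n' ' ';echo; }; python3 -m pendant '[[0,0,1,0,0,0,0],[0,0,2,0,0,0,0],[0,0,2.5,0,0,0,0],[0,0,2.5,0,0,0,0],[0,0,2,0,0,0,0],[0,0,0,0,0,0,0]]' |f; python3 -m pendant '[[1.5,3.5,0,0,0,-5.9,0],[1.5,3.5,0,0,0,-5.9,0],[1.5,3.5,0,0,0,-5.9,0],[1.5,3.5,0,0,0,-5.9,0],[1.5,3.5,0,0,0,-5.9,0],[1.5,3.5,0,0,0,-5.9,0],[1.5,3.5,0,0,0,-5.9,0],[1.5,3.5,0,0,0,-5.9,0]]' |f;python3 -m pendant '[[1.5,3.5,0,0,0,-5.9,0],[1.5,3.5,0,0,0,-5.5,0],[0.2,0.5,0,0,0,0,0],[0,0,0,0,0,0,0],[0,0,0,0,0,0,0],[0,0,0,0,0,0,0]]' |f
```

```text
time: 16.3 tool_pos: [0.4601, -0.4127, 0.1231] ee_rot: [-3.139, 0.007, 2.759] wrist_force: [0.6, 0.6, -2.4] width: 0.0263 finger_force: 29.5 
time: 17.1 tool_pos: [0.578, -0.1294, 0.1169] ee_rot: [-3.139, -0.002, 1.931] wrist_force: [0.5, -0.2, -1.7] width: 0.0263 finger_force: 29.5 
time: 17.7 tool_pos: [0.6099, -0.0577, 0.1183] ee_rot: [-3.141, 0.0, 1.735] wrist_force: [0.4, 0.2, -2.6] width: 0.0261 finger_force: 29.5
```

```bash
f(){ grep -E "time|pos|force|wid"|tr '\n' ' ';echo; }; python3 -m pendant '[[0,0.1,-2,0,0,0,0],[0,0,-2,0,0,0,0],[0,0,-2,0,0,0,0],[0,0,-0.7,0,0,0,0],[0,0,-0.5,0,0,0,0],[0,0,-0.5,0,0,0,0],[0,0,0,0,0,0,0]]' |f; python3 -m pendant '[[0,0,-0.5,0,0,0,0],[0,0,-0.5,0,0,0,0],[0,0,0,0,0,0,0]]' |f; python3 -m pendant '[[0,0,-0.3,0,0,0,0],[0,0,0,0,0,0,0],[0,0,0,0,0,0,0]]' |f
```

```text
time: 18.4 tool_pos: [0.6107, -0.0556, 0.0419] wrist_force: [0.2, 0.9, -2.9] width: 0.0261 finger_force: 29.5 
time: 18.7 tool_pos: [0.61, -0.0551, 0.0309] wrist_force: [-0.0, -0.6, -2.4] width: 0.0259 finger_force: 29.5 
time: 19.0 tool_pos: [0.6105, -0.0553, 0.0287] wrist_force: [0.6, -0.2, -3.0] width: 0.0262 finger_force: 29.5
```

```bash
f(){ grep -E "time|pos|force|wid"|tr '\n' ' ';echo; }; python3 -m pendant '[[0,0,-0.15,0,0,0,0],[0,0,0,0,0,0,0]]' |f; python3 -m pendant '[[0,0,-0.1,0,0,0,0],[0,0,0,0,0,0,0]]' |f
```

```text
time: 19.2 tool_pos: [0.6105, -0.0553, 0.0271] wrist_force: [0.6, 0.5, -2.8] width: 0.0263 finger_force: 29.5 
time: 19.4 tool_pos: [0.6107, -0.0554, 0.0266] wrist_force: [-0.8, 0.5, -0.4] width: 0.0262 finger_force: 29.5
```

Contact with the case floor. Releasing, then moving above the blue stamp.

```bash
f(){ grep -E "time|pos|rot|force|wid"|tr '\n' ' ';echo; }; python3 -m pendant '[[0,0,0,0,0,0,0.6],[0,0,0,0,0,0,0.6],[0,0,0,0,0,0,0.6],[0,0,0,0,0,0,0.6],[0,0,1,0,0,0,0.6],[0,0,2.5,0,0,0,0.6],[0,0,3.5,0,0,0,0.6],[0,0,4,0,0,0,0.6]]' |f; python3 -m pendant '[[-0.5,4,0,0,0,8,1],[-0.5,4,0,0,0,8,1],[-0.6,4,0,0,0,8,1],[-0.5,4,0,0,0,8,1],[-0.6,4,0,0,0,8,1],[-0.6,4,0,0,0,8,1],[-0.6,4,0,0,0,8,1],[-0.6,4,0,0,0,8,1]]' |f;python3 -m pendant '[[-0.5,4,0,0,0,8,1],[-0.6,4,0,0,0,8,1],[-0.6,4,0,0,0,8,1],[0,0,0,0,0,0,1],[0,0,0,0,0,0,1],[0,0,0,0,0,0,1]]' |f
cat > look.py <<'E'
from h import *
def look(tag,xy,crops=True):
    o=robot.get_obs();p=imaging.camera_params("wrist");w=imaging.snapshot("wrist");t=imaging.snapshot("top")
    cv2.imwrite(f"pics/w{tag}.png",w[:,:,::-1]);cv2.imwrite(f"pics/t{tag}.png",t[:,:,::-1])
    T=np.array(o["tool_pos"]);print(o["time"],T,np.degrees(o["ee_rot"][2]),"top pred",proj("wrist",[*xy,.064],p),"tcp axis",proj("wrist",[T[0],T[1],.064],p))
    # darkest compact blob near prediction = grip/cap top
    g=w.max(2).astype(int); u,v=proj("wrist",[*xy,.064],p).astype(int)
    for th in (60,80,100):
        m=np.zeros(g.shape,np.uint8); m[v-40:v+40,u-40:u+40]=(g<th)[v-40:v+40,u-40:u+40]
        n,_,st,ce=cv2.connectedComponentsWithStats(m); 
        for i in range(1,n):
            if 300<st[i,4]<3000:
                print(th,st[i],ce[i].round(1),"world@.064",pix("wrist",ce[i],.064,p)[:2].round(4))
    return w,t,p
E
python3 - <<'E'
from look import *
w,t,p=look("4",(.549,.384))
c=np.zeros((400,760,3),np.uint8); c[:400,:420]=crop(w,210,100,420,300,2); c[:200,430:750]=crop(t,300,180,460,280,2)
s=imaging.snapshot("side"); c[205:395,430:750]=crop(s,290,140,450,235,2)
cv2.imwrite("pics/v6.png",c)
E
```

```text
time: 20.2 tool_pos: [0.6097, -0.0552, 0.1368] ee_rot: [-3.14, -0.001, 1.736] wrist_force: [1.1, 0.4, 0.4] width: 0.0564 finger_force: 0.0 
time: 21.0 tool_pos: [0.5654, 0.2664, 0.1374] ee_rot: [3.141, 0.001, 2.859] wrist_force: [-0.1, -0.3, 0.5] width: 0.094 finger_force: 0.0 
time: 21.6 tool_pos: [0.549, 0.3837, 0.1367] ee_rot: [-3.141, 0.001, -3.013] wrist_force: [0.5, -0.4, 0.2] width: 0.0942 finger_force: 0.0 
21.6 [0.54897973 0.383722   0.13669455] -172.62698988387154 top pred [314.59221237 203.20251984] tcp axis [314.28234492 203.14115546]
80 [ 294  163   43   57 1441] [313.3 194.8] world@.064 [0.5416 0.3819]
100 [ 292  163   47   61 2687] [314.9 192.5] world@.064 [0.5394 0.3831]
```

View pics/v6.png

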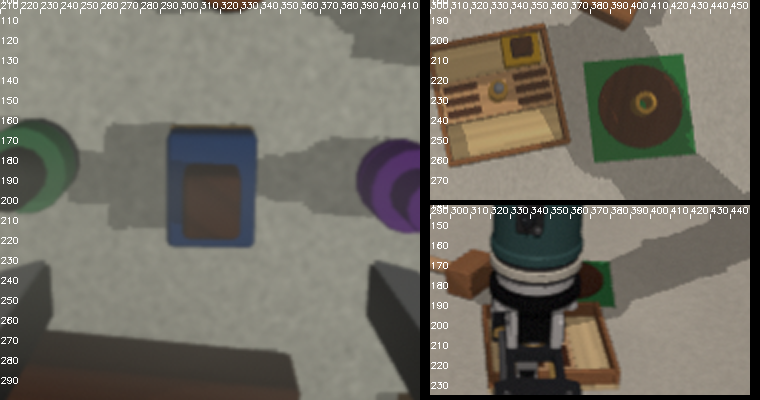

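The yellow stamp is standing in the far channel at (521,46) in the crop. The blue grip is centred at about (315.7,200.7) against a jaw axis of (314.3,203), so the correction is (-0.2,+0.1) cm. Gripping blue.

```bash
f(){ grep -E "time|pos|rot|force|wid"|tr '\n' ' ';echo; }; python3 -m pendant '[[-0.2,0.1,-2.5,0,0,0,0.7],[0,0,-2.5,0,0,0,0.7],[0,0,-2.5,0,0,0,0.7],[0,0,-2,0,0,0,0.7],[0,0,-1.3,0,0,0,0.7],[0,0,-1,0,0,0,0.7],[0,0,0,0,0,0,0.7],[0,0,0,0,0,0,0]]' |f; python3 -m pendant '[[0,0,0,0,0,0,0],[0,0,0,0,0,0,0],[0,0,0,0,0,0,0],[0,0,0,0,0,0,0],[0,0,0,0,0,0,0],[0,0,0,0,0,0,0],[0,0,0,0,0,0,0],[0,0,0,0,0,0,0]]' |f;python3 -m pendant '[[0,0,1,0,0,0,0],[0,0,2,0,0,0,0],[0,0,2.5,0,0,0,0],[0,0,2.5,0,0,0,0],[0,0,2,0,0,0,0],[0,0,0,0,0,0,0]]' |f
```

```text
time: 22.55 tool_pos: [0.5472, 0.3858, 0.0191] ee_rot: [3.141, 0.001, -3.012] wrist_force: [0.1, 0.1, 0.6] width: 0.061 finger_force: 0.0 
time: 23.35 tool_pos: [0.5467, 0.3854, 0.0185] ee_rot: [-3.141, 0.0, -3.011] wrist_force: [-0.7, -1.9, 2.9] width: 0.0258 finger_force: 29.9 
time: 23.95 tool_pos: [0.5482, 0.3872, 0.1225] ee_rot: [3.138, 0.007, -3.011] wrist_force: [0.1, 0.5, -1.6] width: 0.0259 finger_force: 29.9
```

```bash
f(){ grep -E "time|pos|rot|force|wid"|tr '\n' ' ';echo; }; python3 -m pendant '[[0.4,-3.2,0,0,0,-8,0],[0.4,-3.2,0,0,0,-8,0],[0.5,-3.2,0,0,0,-8,0],[0.5,-3.2,0,0,0,-8,0],[0.5,-3.2,0,0,0,-8,0],[0.5,-3.2,0,0,0,-8,0],[0.5,-3.2,0,0,0,-8,0],[0.5,-3.2,0,0,0,-8,0]]' |f;python3 -m pendant '[[0.4,-3.2,0,0,0,-8,0],[0.4,-3.2,0,0,0,-8,0],[0.4,-3.3,0,0,0,-8,0],[0,0,0,0,0,0,0],[0,0,0,0,0,0,0],[0,0,0,0,0,0,0]]' |f;  python3 -m pendant '[[0,0,-2,0,0,0,0],[0,0,-2,0,0,0,0],[0,0,-1,0,0,0,0],[0,0,0,0,0,0,0],[0,0,0,0,0,0,0]]' |f
```

```text
time: 24.75 tool_pos: [0.5836, 0.1285, 0.1162] ee_rot: [-3.139, -0.002, 2.149] wrist_force: [0.3, -0.2, -2.1] width: 0.0257 finger_force: 29.9 
time: 25.35 tool_pos: [0.5959, 0.0337, 0.1172] ee_rot: [-3.14, -0.001, 1.738] wrist_force: [0.2, 0.3, -1.8] width: 0.026 finger_force: 30.0 
time: 25.85 tool_pos: [0.5967, 0.0333, 0.0686] ee_rot: [3.141, -0.0, 1.737] wrist_force: [-0.8, -1.0, -1.8] width: 0.026 finger_force: 30.0
```

Position is on target (0.596,0.033). Lowering to the floor (contact expected at TCP z of about 0.0266).

```bash
f(){ grep -E "time|pos|force|wid"|tr '\n' ' ';echo; }; python3 -m pendant '[[0,0,-1,0,0,0,0],[0,0,-1,0,0,0,0],[0,0,-1,0,0,0,0],[0,0,-0.5,0,0,0,0],[0,0,-0.3,0,0,0,0],[0,0,0,0,0,0,0],[0,0,0,0,0,0,0]]' |f; python3 -m pendant '[[0,0,-0.2,0,0,0,0],[0,0,0,0,0,0,0]]' |f;python3 -m pendant '[[0,0,-0.2,0,0,0,0],[0,0,0,0,0,0,0]]' |f
```

```text
time: 26.55 tool_pos: [0.5968, 0.0326, 0.0305] wrist_force: [-0.4, 0.3, -2.6] width: 0.026 finger_force: 30.0 
time: 26.75 tool_pos: [0.5966, 0.0326, 0.0283] wrist_force: [0.5, 0.2, -2.3] width: 0.0258 finger_force: 30.0 
time: 26.95 tool_pos: [0.5968, 0.0326, 0.0265] wrist_force: [0.6, 0.1, -1.3] width: 0.0254 finger_force: 30.0
```

```bash
f(){ grep -E "time|pos|rot|force|wid"|tr '\n' ' ';echo; }; python3 -m pendant '[[0,0,-0.05,0,0,0,0.6],[0,0,0,0,0,0,0.6],[0,0,0,0,0,0,0.6],[0,0,0,0,0,0,0.6],[0,0,1,0,0,0,0.6],[0,0,2.5,0,0,0,0.6],[0,0,3.5,0,0,0,0.6],[0,0,4,0,0,0,0.6]]' |f; python3 -m pendant '[[-0.7,3.7,0,0,0,0,0.7],[-0.7,3.7,0,0,0,0,0.7],[-0.7,3.7,0,0,0,0,0.7],[-0.7,3.7,0,0,0,0,0.7],[-0.7,3.7,0,0,0,0,0.7],[-0.7,3.7,0,0,0,0,0.7],[-0.6,3.9,0,0,0,0,0.7],[0,0,0,0,0,0,0.7]]' |f;python3 -m pendant '[[0,0,0,0,0,0,0.7],[0,0,0,0,0,0,0.7]]' |f
python3 - <<'E'
from look import *
w,t,p=look("5",(.5485,.294))
# dark blobs in top image in bench region, for disturbance check
g=t.max(2); m=(g<45).astype(np.uint8); m[:200]=0;m[285:]=0;m[:,:150]=0;m[:,280:]=0
n,_,st,ce=cv2.connectedComponentsWithStats(m)
for i in range(1,n):
    if st[i,4]>25: print("top dark",st[i],ce[i].round(1),pix("top",ce[i],.064)[:2].round(4))
E
```

```text
time: 27.75 tool_pos: [0.5957, 0.0327, 0.1364] ee_rot: [-3.14, -0.0, 1.736] wrist_force: [0.4, -0.5, 0.1] width: 0.0566 finger_force: 0.0 
time: 28.55 tool_pos: [0.5472, 0.2983, 0.1365] ee_rot: [3.141, -0.002, 1.742] wrist_force: [1.0, -0.9, -0.4] width: 0.0655 finger_force: 0.0 
time: 28.75 tool_pos: [0.5489, 0.2928, 0.1362] ee_rot: [3.141, 0.001, 1.735] wrist_force: [0.2, -0.7, 0.3] width: 0.066 finger_force: 0.0 
28.75 [0.54890564 0.29277341 0.13616609] 99.42205194291367 top pred [313.79421476 202.06464247] tcp axis [314.02047176 203.46717758]
80 [304 185  27  32 704] [316.8 200.7] world@.064 [0.5509 0.2957]
100 [303 183  29  35 806] [316.8 200.6] world@.064 [0.5509 0.2957]
top dark [ 150  201   54   84 1017] [176.  234.8] [0.5302 0.4279]
top dark [207 200  31  65 377] [221.6 228. ] [0.5461 0.2983]
top dark [250 221   9   8  54] [254.4 224.5] [0.5537 0.2048]
top dark [194 222  13   5  27] [201.  224.5] [0.5578 0.3571]
top dark [194 231  23  22 357] [203.8 241.9] [0.5079 0.3481]
top dark [188 262  11   9  74] [193.1 265.7] [0.4417 0.3768]
top dark [211 274  23  11 117] [222.1 279. ] [0.403  0.2947]
```

Green cap top centre is at about (317,204) against a jaw axis of (314,203.5), so +0.2 cm in x. Gripping green and carrying it to the near channel at (0.484,0.023).

```bash
f(){ grep -E "time|pos|force|wid"|tr '\n' ' ';echo; }; python3 -m pendant '[[0.2,0,-2.5,0,0,0,0.7],[0,0,-2.5,0,0,0,0.7],[0,0,-2.5,0,0,0,0.7],[0,0,-2,0,0,0,0.7],[0,0,-1.3,0,0,0,0.7],[0,0,-0.9,0,0,0,0.7],[0,0,0,0,0,0,0.7],[0,0,0,0,0,0,0]]' |f; python3 -m pendant '[[0,0,0,0,0,0,0],[0,0,0,0,0,0,0],[0,0,0,0,0,0,0],[0,0,0,0,0,0,0],[0,0,0,0,0,0,0],[0,0,0,0,0,0,0],[0,0,0,0,0,0,0],[0,0,0,0,0,0,0]]' |f;python3 -m pendant '[[0,0,1,0,0,0,0],[0,0,2,0,0,0,0],[0,0,2.5,0,0,0,0],[0,0,2.5,0,0,0,0],[0,0,2,0,0,0,0],[0,0,0,0,0,0,0]]' |f;python3 -m pendant '[[-0.95,-3.8,0,0,0,0,0],[-0.95,-3.8,0,0,0,0,0],[-0.95,-3.8,0,0,0,0,0],[-0.95,-3.8,0,0,0,0,0],[-0.95,-3.8,0,0,0,0,0],[-0.95,-3.8,0,0,0,0,0],[-1,-4.2,0,0,0,0,0],[0,0,0,0,0,0,0]]' |f; python3 -m pendant '[[0,0,0,0,0,0,0],[0,0,0,0,0,0,0]]' |f
```

```text
time: 29.65 tool_pos: [0.5513, 0.2937, 0.0196] wrist_force: [0.7, 0.5, 0.0] width: 0.061 finger_force: 0.0 
time: 30.45 tool_pos: [0.5507, 0.2938, 0.019] wrist_force: [0.5, -0.3, 1.4] width: 0.0254 finger_force: 30.0 
time: 31.05 tool_pos: [0.5525, 0.2945, 0.123] wrist_force: [1.1, -1.0, -0.4] width: 0.0253 finger_force: 30.0 
time: 31.85 tool_pos: [0.4816, 0.0195, 0.1173] wrist_force: [0.0, 1.2, -1.3] width: 0.0252 finger_force: 30.0 
time: 32.05 tool_pos: [0.4833, 0.0245, 0.118] wrist_force: [0.0, -0.0, -2.0] width: 0.0255 finger_force: 30.0
```

```bash
f(){ grep -E "time|pos|force|wid"|tr '\n' ' ';echo; }; python3 -m pendant '[[0,-0.1,-2,0,0,0,0],[0,0,-2,0,0,0,0],[0,0,-2,0,0,0,0],[0,0,-1.2,0,0,0,0],[0,0,-0.8,0,0,0,0],[0,0,-0.5,0,0,0,0],[0,0,0,0,0,0,0],[0,0,0,0,0,0,0]]' |f;  python3 -m pendant '[[0,0,-0.3,0,0,0,0],[0,0,0,0,0,0,0]]' |f;python3 -m pendant '[[0,0,-0.2,0,0,0,0],[0,0,0,0,0,0,0]]' |f
```

```text
time: 32.85 tool_pos: [0.4842, 0.0227, 0.0345] wrist_force: [-0.4, 0.4, -1.0] width: 0.0253 finger_force: 30.0 
time: 33.05 tool_pos: [0.4837, 0.0226, 0.0309] wrist_force: [0.7, -0.4, -1.1] width: 0.0253 finger_force: 30.0 
time: 33.25 tool_pos: [0.4834, 0.0226, 0.0286] wrist_force: [-0.3, -0.3, -1.1] width: 0.0251 finger_force: 30.0
```

```bash
f(){ grep -E "time|pos|rot|force|wid"|tr '\n' ' ';echo; }; python3 -m pendant '[[0,0,-0.15,0,0,0,0],[0,0,0,0,0,0,0]]' |f; python3 -m pendant '[[0,0,-0.05,0,0,0,0.6],[0,0,0,0,0,0,0.6],[0,0,0,0,0,0,0.6],[0,0,0,0,0,0,0.6],[0,0,1,0,0,0,0.6],[0,0,2.5,0,0,0,0.6],[0,0,3.5,0,0,0,0.6],[0,0,4,0,0,0,0.6]]' |f; python3 -m pendant '[[-0.5,3.9,0,0,0,0,0.7],[-0.5,3.9,0,0,0,0,0.7],[-0.5,3.9,0,0,0,0,0.7],[-0.5,3.9,0,0,0,0,0.7],[-0.5,3.9,0,0,0,0,0.7],[-0.5,3.9,0,0,0,0,0.7],[-0.4,3.9,0,0,0,0,0.7],[-0.4,3.9,0,0,0,0,0.7]]' |f;python3 -m pendant '[[-0.4,4.5,0,0,0,0,0.7],[0,0,0,0,0,0,0.7],[0,0,0,0,0,0,0.7],[0,0,0,0,0,0,0.7]]' |f
python3 - <<'E'
from look import *
w,t,p=look("6",(.442,.380))
c=np.zeros((400,760,3),np.uint8); c[:400,:420]=crop(w,210,100,420,300,2); c[:200,430:750]=crop(t,290,180,450,280,2)
c[205:395,430:750]=crop(t,180,190,340,285,2)
cv2.imwrite("pics/v7.png",c)
E
```

```text
time: 33.45 tool_pos: [0.4834, 0.0227, 0.027] ee_rot: [-3.141, -0.0, 1.736] wrist_force: [-0.5, 0.2, -1.8] width: 0.0252 finger_force: 30.0 
time: 34.25 tool_pos: [0.4827, 0.0227, 0.1376] ee_rot: [-3.14, -0.0, 1.736] wrist_force: [-0.3, -0.3, -1.0] width: 0.0564 finger_force: 0.0 
time: 35.05 tool_pos: [0.4453, 0.3364, 0.1378] ee_rot: [3.14, -0.0, 1.736] wrist_force: [1.4, -0.0, 0.4] width: 0.0661 finger_force: 0.0 
time: 35.45 tool_pos: [0.4418, 0.3788, 0.1371] ee_rot: [3.141, 0.001, 1.735] wrist_force: [0.6, 0.1, -0.3] width: 0.066 finger_force: 0.0 
35.45 [0.44182647 0.3787755  0.1371323 ] 99.42743545016454 top pred [314.46220978 201.88689605] tcp axis [314.039946   203.17870346]
60 [304 182  25  32 604] [316.5 197.3] world@.064 [0.4431 0.3844]
80 [302 181  29  34 789] [315.7 197.3] world@.064 [0.4424 0.3842]
100 [ 294  166   44   71 2173] [315.7 197. ] world@.064 [0.4424 0.3846]
```

View pics/v7.png

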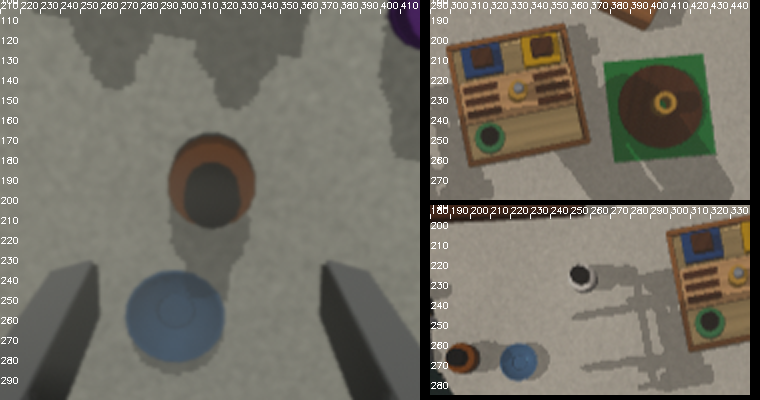

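Blue, yellow and green stand in the case. The amber cap top is at about (316,200) against a jaw axis of (314,203), so (+0.1,+0.25) cm. It is clearly amber; the purple look-alike is at (405,105). Gripping amber and carrying it to the middle of the near channel (0.493,-0.030).

```bash
f(){ grep -E "time|pos|force|wid"|tr '\n' ' ';echo; }; python3 -m pendant '[[0.1,0.25,-2.5,0,0,0,0.7],[0,0,-2.5,0,0,0,0.7],[0,0,-2.5,0,0,0,0.7],[0,0,-2,0,0,0,0.7],[0,0,-1.4,0,0,0,0.7],[0,0,-0.9,0,0,0,0.7],[0,0,0,0,0,0,0.7],[0,0,0,0,0,0,0]]' |f; python3 -m pendant '[[0,0,0,0,0,0,0],[0,0,0,0,0,0,0],[0,0,0,0,0,0,0],[0,0,0,0,0,0,0],[0,0,0,0,0,0,0],[0,0,0,0,0,0,0],[0,0,0,0,0,0,0],[0,0,0,0,0,0,0]]' |f;python3 -m pendant '[[0,0,1,0,0,0,0],[0,0,2,0,0,0,0],[0,0,2.5,0,0,0,0],[0,0,2.5,0,0,0,0],[0,0,2,0,0,0,0],[0,0,0,0,0,0,0]]' |f;python3 -m pendant '[[0.45,-3.7,0,0,0,0,0],[0.45,-3.7,0,0,0,0,0],[0.45,-3.7,0,0,0,0,0],[0.45,-3.7,0,0,0,0,0],[0.45,-3.7,0,0,0,0,0],[0.45,-3.7,0,0,0,0,0],[0.45,-3.7,0,0,0,0,0],[0.45,-3.7,0,0,0,0,0]]' |f; python3 -m pendant '[[0.45,-3.7,0,0,0,0,0],[0.45,-3.7,0,0,0,0,0],[0.5,-4.1,0,0,0,0,0],[0,0,0,0,0,0,0],[0,0,0,0,0,0,0],[0,0,0,0,0,0,0]]' |f
```

```text
time: 36.35 tool_pos: [0.4432, 0.3823, 0.0196] wrist_force: [-0.0, 0.6, 0.8] width: 0.0608 finger_force: 0.0 
time: 37.15 tool_pos: [0.4426, 0.3823, 0.019] wrist_force: [-0.7, 0.6, 2.4] width: 0.0252 finger_force: 30.0 
time: 37.75 tool_pos: [0.4444, 0.3834, 0.1227] wrist_force: [0.7, 0.3, -2.7] width: 0.0255 finger_force: 30.0 
time: 38.55 tool_pos: [0.4775, 0.0846, 0.117] wrist_force: [0.0, -0.2, -1.5] width: 0.0256 finger_force: 30.0 
time: 39.15 tool_pos: [0.4919, -0.028, 0.1177] wrist_force: [0.5, 0.1, -1.8] width: 0.0253 finger_force: 30.0
```

```bash
f(){ grep -E "time|pos|force|wid"|tr '\n' ' ';echo; }; python3 -m pendant '[[0.05,-0.2,-2,0,0,0,0],[0,0,-2,0,0,0,0],[0,0,-2,0,0,0,0],[0,0,-1.2,0,0,0,0],[0,0,-0.8,0,0,0,0],[0,0,-0.5,0,0,0,0],[0,0,0,0,0,0,0],[0,0,0,0,0,0,0]]' |f;  python3 -m pendant '[[0,0,-0.3,0,0,0,0],[0,0,0,0,0,0,0]]' |f;python3 -m pendant '[[0,0,-0.2,0,0,0,0],[0,0,0,0,0,0,0]]' |f;python3 -m pendant '[[0,0,-0.15,0,0,0,0],[0,0,0,0,0,0,0]]' |f
```

```text
time: 39.95 tool_pos: [0.4937, -0.0308, 0.0345] wrist_force: [-0.3, 0.8, -2.9] width: 0.0253 finger_force: 30.0 
time: 40.15 tool_pos: [0.4932, -0.0309, 0.0309] wrist_force: [-0.2, 0.9, -1.6] width: 0.0252 finger_force: 30.0 
time: 40.35 tool_pos: [0.4929, -0.0309, 0.0285] wrist_force: [0.0, -0.1, -2.2] width: 0.0255 finger_force: 30.0 
time: 40.55 tool_pos: [0.493, -0.0309, 0.0271] wrist_force: [0.5, 0.1, -3.0] width: 0.0257 finger_force: 30.0
```

```bash
f(){ grep -E "time|pos|rot|force|wid"|tr '\n' ' ';echo; }; python3 -m pendant '[[0,0,-0.05,0,0,0,0.42],[0,0,0,0,0,0,0.42],[0,0,0,0,0,0,0.42],[0,0,0,0,0,0,0.42],[0,0,1,0,0,0,0.42],[0,0,2.5,0,0,0,0.42],[0,0,3.5,0,0,0,0.42],[0,0,4,0,0,0,0.42]]' |f; python3 -m pendant '[[1.05,3.95,0,0,0,0,0.7],[1.05,3.95,0,0,0,0,0.7],[1.05,3.95,0,0,0,0,0.7],[1.05,3.95,0,0,0,0,0.7],[1.05,3.95,0,0,0,0,0.7],[1.05,3.95,0,0,0,0,0.7],[0,0,0,0,0,0,0.7],[0,0,0,0,0,0,0.7]]' |f
python3 - <<'E'
from look import *
w,t,p=look("7",(.555,.207))
E
```

```text
time: 41.35 tool_pos: [0.4922, -0.0307, 0.1376] ee_rot: [-3.14, -0.001, 1.736] wrist_force: [-0.6, -0.1, 0.4] width: 0.0395 finger_force: 0.0 
time: 42.15 tool_pos: [0.556, 0.2067, 0.137] ee_rot: [-3.142, 0.001, 1.738] wrist_force: [-0.6, -0.2, 0.1] width: 0.0656 finger_force: 0.0 
42.15 [0.55600109 0.20670391 0.13701298] 99.571926784202 top pred [312.98616634 202.72474373] tcp axis [314.04946266 203.22716735]
80 [301 185  26  32 674] [313.7 200.5] world@.064 [0.5553 0.2091]
100 [300 184  28  34 749] [313.8 200.6] world@.064 [0.5554 0.2091]
```

The white cap is on the jaw axis, unmoved. Gripping it, with a higher lift to clear the post.

```bash
f(){ grep -E "time|pos|force|wid"|tr '\n' ' ';echo; }; python3 -m pendant '[[0,0,-2.5,0,0,0,0.7],[0,0,-2.5,0,0,0,0.7],[0,0,-2.5,0,0,0,0.7],[0,0,-2,0,0,0,0.7],[0,0,-1.4,0,0,0,0.7],[0,0,-0.9,0,0,0,0.7],[0,0,0,0,0,0,0.7],[0,0,0,0,0,0,0]]' |f; python3 -m pendant '[[0,0,0,0,0,0,0],[0,0,0,0,0,0,0],[0,0,0,0,0,0,0],[0,0,0,0,0,0,0],[0,0,0,0,0,0,0],[0,0,0,0,0,0,0],[0,0,0,0,0,0,0],[0,0,0,0,0,0,0]]' |f;python3 -m pendant '[[0,0,1,0,0,0,0],[0,0,2,0,0,0,0],[0,0,3,0,0,0,0],[0,0,3,0,0,0,0],[0,0,3,0,0,0,0],[0,0,0,0,0,0,0]]' |f;python3 -m pendant '[[-0.7,-3.6,0,0,0,0,0],[-0.7,-3.6,0,0,0,0,0],[-0.7,-3.6,0,0,0,0,0],[-0.7,-3.6,0,0,0,0,0],[-0.7,-3.6,0,0,0,0,0],[-0.7,-3.6,0,0,0,0,0],[-0.7,-3.6,0,0,0,0,0],[-0.6,-3.8,0,0,0,0,0]]' |f; python3 -m pendant '[[0,0,0,0,0,0,0],[0,0,0,0,0,0,0],[0,0,0,0,0,0,0]]' |f
```

```text
time: 43.05 tool_pos: [0.5567, 0.206, 0.0197] wrist_force: [0.0, 0.5, 0.3] width: 0.061 finger_force: 0.0 
time: 43.85 tool_pos: [0.5561, 0.2062, 0.0189] wrist_force: [-1.5, 0.0, 1.6] width: 0.0254 finger_force: 30.0 
time: 44.45 tool_pos: [0.5591, 0.207, 0.1443] wrist_force: [1.3, 0.5, -1.7] width: 0.0254 finger_force: 30.0 
time: 45.25 tool_pos: [0.4995, -0.0848, 0.1364] wrist_force: [0.9, -1.1, -1.7] width: 0.0256 finger_force: 30.0 
time: 45.55 tool_pos: [0.5006, -0.0829, 0.1374] wrist_force: [0.1, 0.8, -2.6] width: 0.0256 finger_force: 30.0
```

```bash
f(){ grep -E "time|pos|force|wid"|tr '\n' ' ';echo; }; python3 -m pendant '[[0,-0.05,-2.5,0,0,0,0],[0,0,-2.5,0,0,0,0],[0,0,-2.5,0,0,0,0],[0,0,-1.5,0,0,0,0],[0,0,-0.8,0,0,0,0],[0,0,-0.5,0,0,0,0],[0,0,0,0,0,0,0],[0,0,0,0,0,0,0]]' |f;  python3 -m pendant '[[0,0,-0.3,0,0,0,0],[0,0,0,0,0,0,0]]' |f;python3 -m pendant '[[0,0,-0.2,0,0,0,0],[0,0,0,0,0,0,0]]' |f;python3 -m pendant '[[0,0,-0.1,0,0,0,0],[0,0,0,0,0,0,0]]' |f
```

```text
time: 46.35 tool_pos: [0.5018, -0.0842, 0.0366] wrist_force: [-0.8, -0.4, -2.4] width: 0.0253 finger_force: 30.0 
time: 46.55 tool_pos: [0.5013, -0.0844, 0.0331] wrist_force: [0.3, 0.6, -2.1] width: 0.0254 finger_force: 30.0 
time: 46.75 tool_pos: [0.5009, -0.0844, 0.0306] wrist_force: [-0.2, -0.5, -2.3] width: 0.0252 finger_force: 30.0 
time: 46.95 tool_pos: [0.501, -0.0843, 0.0296] wrist_force: [-0.0, -0.4, -3.0] width: 0.0252 finger_force: 30.0
```

```bash
f(){ grep -E "time|pos|rot|force|wid"|tr '\n' ' ';echo; }; python3 -m pendant '[[0,0,-0.2,0,0,0,0],[0,0,0,0,0,0,0],[0,0,-0.1,0,0,0,0],[0,0,0,0,0,0,0]]' |f; python3 -m pendant '[[0,0,0,0,0,0,0.42],[0,0,0,0,0,0,0.42],[0,0,0,0,0,0,0.42],[0,0,0,0,0,0,0.42],[0,0,1,0,0,0,0.42],[0,0,2.5,0,0,0,0.42],[0,0,3.5,0,0,0,0.42],[0,0,4,0,0,0,0.42]]' |f; python3 -m pendant '[[0.65,-3.7,0,0,0,0,1],[0.65,-3.7,0,0,0,0,1],[0.65,-3.7,0,0,0,0,1],[0.6,-3.7,0,0,0,0,1],[0,0,0,0,0,0,1],[0,0,0,0,0,0,1],[0,0,0,0,0,0,1]]' |f
python3 - <<'E'
from look import *
o=robot.get_obs();p=imaging.camera_params("wrist");w=imaging.snapshot("wrist");t=imaging.snapshot("top")
cv2.imwrite("pics/t8.png",t[:,:,::-1]);cv2.imwrite("pics/w8.png",w[:,:,::-1])
C=np.array([.5452,-.0208]);a=np.radians(9.2);X=np.array([np.cos(a),np.sin(a)]);Y=np.array([-X[1],X[0]])
g=t.max(2)
m=(g<90).astype(np.uint8);m[:190]=0;m[265:]=0;m[:,:297]=0;m[:,372:]=0
n,_,st,ce=cv2.connectedComponentsWithStats(m)
for i in range(1,n):
    if st[i,4]>20:
        d=pix("top",ce[i],.07)[:2]-C; print(st[i],ce[i].round(1),"case mm",(1000*np.array([d@X,d@Y])).round(1))
T=o["tool_pos"]; print(T,"hub pred at",proj("wrist",[T[0],T[1],.052],p))
h=cv2.cvtColor(w,cv2.COLOR_RGB2HSV); mm=((h[:,:,0]>12)&(h[:,:,0]<30)&(h[:,:,1]>110)&(h[:,:,2]>90)).astype(np.uint8); mm[:140]=0;mm[270:]=0
n,_,st,ce=cv2.connectedComponentsWithStats(mm)
for i in range(1,n):
    if st[i,4]>60: print("brass",st[i],ce[i].round(1))
E
```

```text
time: 47.35 tool_pos: [0.5011, -0.0844, 0.0269] ee_rot: [3.141, 0.0, 1.736] wrist_force: [-0.9, -0.1, -0.6] width: 0.0253 finger_force: 30.0 
time: 48.15 tool_pos: [0.5002, -0.0841, 0.1375] ee_rot: [-3.14, -0.001, 1.736] wrist_force: [-0.5, -0.2, 0.1] width: 0.0393 finger_force: 0.0 
time: 48.85 tool_pos: [0.5266, -0.2314, 0.1371] ee_rot: [3.141, -0.0, 1.737] wrist_force: [-0.4, -0.6, 0.6] width: 0.0917 finger_force: 0.0 
[340 198  12  11 102] [345.5 203. ] case mm [ 56.4 -45.3]
[304 200  25  20 246] [317.2 209.2] case mm [53.8 37.6]
[342 215  16   5  43] [349.  216.9] case mm [ 15.3 -47.3]
[307 221  16   6  45] [314.4 223.8] case mm [14. 53.]
[343 220  17   7  63] [350.5 222.9] case mm [ -2.3 -47.8]
[344 226  17   6  50] [351.9 228.8] case mm [-19.5 -48.5]
[308 228  16   5  42] [315.4 229.8] case mm [-3.4 53.4]
[309 234  16   5  43] [316.7 236. ] case mm [-21.1  53.1]
[352 236  10  10  71] [356.6 240.6] case mm [-54.8 -54.8]
[334 238  10  11  81] [338.2 242.8] case mm [-51.2  -2.9]
[315 242  10  12  89] [319.6 247.6] case mm [-54.7  51. ]
[ 0.52655926 -0.23136048  0.13711855] hub pred at [314.03501291 199.8824588 ]
brass [ 444  140  149  130 5786] [505.6 200.1]
brass [298 177  33  39 649] [314.1 198. ]
```

All five caps sit at their planned case positions. The plate hub lies under the jaws, so I'm gripping it again.

```bash
f(){ grep -E "time|pos|rot|force|wid"|tr '\n' ' ';echo; }; python3 -m pendant '[[0,-0.1,-3,0,0,0,1],[0,0,-3,0,0,0,1],[0,0,-3,0,0,0,1],[0,0,-2.5,0,0,0,1],[0,0,-1.5,0,0,0,1],[0,0,-0.6,0,0,0,1],[0,0,0,0,0,0,1],[0,0,0,0,0,0,1]]' |f;python3 -m pendant '[[0,0,0,0,0,0,0],[0,0,0,0,0,0,0],[0,0,0,0,0,0,0],[0,0,0,0,0,0,0],[0,0,0,0,0,0,0],[0,0,0,0,0,0,0],[0,0,0,0,0,0,0],[0,0,0,0,0,0,0]]' |f;python3 -m pendant '[[0,0,0,0,0,0,0],[0,0,0,0,0,0,0],[0,0,0,0,0,0,0],[0,0,0,0,0,0,0]]' |f
```

```text
time: 49.75 tool_pos: [0.5276, -0.2337, 0.0023] ee_rot: [3.139, 0.002, 1.736] wrist_force: [-0.1, 0.1, 1.2] width: 0.0937 finger_force: 0.0 
time: 50.55 tool_pos: [0.5265, -0.2333, 0.0006] ee_rot: [3.142, -0.0, 1.736] wrist_force: [2.0, 0.9, -0.6] width: 0.0333 finger_force: 1.0 
time: 50.95 tool_pos: [0.5266, -0.2333, 0.0006] ee_rot: [3.142, -0.0, 1.736] wrist_force: [0.9, 0.5, 0.3] width: 0.032 finger_force: 30.0
```

```bash
f(){ grep -E "time|pos|rot|force|wid"|tr '\n' ' ';echo; }; python3 -m pendant '[[0,0,1,0,0,0,0],[0,0,2,0,0,0,0],[0,0,2.5,0,0,0,0],[0,0,2.5,0,0,0,0],[0,0,2.5,0,0,0,0],[0,0,2,0,0,0,0],[0,0,0,0,0,0,0]]' |f;python3 -m pendant '[[0.3,2.5,0,0,0,0,0],[0.3,3,0,0,0,0,0],[0.3,3,0,0,0,0,0],[0.3,3,0,0,0,0,0],[0.3,3,0,0,0,0,0],[0.3,3,0,0,0,0,0],[0.3,2.5,0,0,0,0,0],[0.06,1.1,0,0,0,0,0]]' |f;python3 -m pendant '[[0,0,0,0,0,0,0],[0,0,0,0,0,0,0],[0,0,0,0,0,0,0],[0,0,0,0,0,0,0]]' |f
```

```text
time: 51.65 tool_pos: [0.5285, -0.2345, 0.1301] ee_rot: [3.136, 0.005, 1.736] wrist_force: [0.3, -0.5, -0.6] width: 0.0324 finger_force: 30.0 
time: 52.45 tool_pos: [0.5473, -0.0202, 0.1243] ee_rot: [-3.139, -0.001, 1.738] wrist_force: [-0.1, 0.2, -1.7] width: 0.0323 finger_force: 30.0 
time: 52.85 tool_pos: [0.5481, -0.0235, 0.1256] ee_rot: [-3.141, 0.0, 1.734] wrist_force: [0.3, -0.2, -0.7] width: 0.0323 finger_force: 30.0
```

```bash
f(){ grep -E "time|pos|rot|force|wid"|tr '\n' ' ';echo; }; python3 -m pendant '[[0,0.1,-1,0,0,0,0],[0,0,-0.8,0,0,0,0],[0,0,0,0,0,0,0],[0,0,0,0,0,0,0]]' |f;python3 -m pendant '[[0,0,-0.3,0,0,0,0],[0,0,-0.2,0,0,0,0],[0,0,0,0,0,0,0]]' |f;python3 -m pendant '[[0,0,-0.2,0,0,0,0],[0,0,0,0,0,0,0]]' |f;python3 -m pendant '[[0,0,-0.2,0,0,0,0],[0,0,0,0,0,0,0]]' |f
```

```text
time: 53.25 tool_pos: [0.5477, -0.0214, 0.1069] ee_rot: [-3.14, -0.0, 1.736] wrist_force: [-0.2, 1.3, -1.5] width: 0.0321 finger_force: 30.0 
time: 53.55 tool_pos: [0.548, -0.0213, 0.1024] ee_rot: [-3.141, -0.0, 1.736] wrist_force: [0.3, 0.1, -1.5] width: 0.0323 finger_force: 30.0 
time: 53.75 tool_pos: [0.548, -0.0213, 0.1005] ee_rot: [-3.141, -0.0, 1.736] wrist_force: [0.3, -0.1, -1.7] width: 0.032 finger_force: 30.0 
time: 53.95 tool_pos: [0.548, -0.0213, 0.0984] ee_rot: [-3.141, -0.0, 1.736] wrist_force: [-1.4, -0.3, -2.4] width: 0.0323 finger_force: 30.0
```

```bash
f(){ grep -E "time|pos|rot|force|wid"|tr '\n' ' ';echo; }; python3 -m pendant '[[0,-0.05,-0.2,0,0,0,0],[0,0,0,0,0,0,0]]' |f;python3 -m pendant '[[0,0,-0.2,0,0,0,0],[0,0,0,0,0,0,0]]' |f;python3 -m pendant '[[0,0,-0.3,0,0,0,0],[0,0,0,0,0,0,0]]' |f;python3 -m pendant '[[0,0,-0.3,0,0,0,0],[0,0,0,0,0,0,0]]' |f
```

```text
time: 54.15 tool_pos: [0.5479, -0.0219, 0.0963] ee_rot: [-3.141, -0.0, 1.736] wrist_force: [-0.0, 0.2, -1.4] width: 0.0319 finger_force: 30.0 
time: 54.35 tool_pos: [0.5479, -0.0218, 0.0944] ee_rot: [-3.141, -0.0, 1.736] wrist_force: [-0.1, 0.1, -2.4] width: 0.0321 finger_force: 30.0 
time: 54.55 tool_pos: [0.5478, -0.0218, 0.0912] ee_rot: [-3.141, -0.0, 1.736] wrist_force: [-0.6, 0.3, -1.9] width: 0.0319 finger_force: 30.0 
time: 54.75 tool_pos: [0.5478, -0.0218, 0.0881] ee_rot: [-3.141, -0.0, 1.736] wrist_force: [-0.3, 0.2, -0.9] width: 0.0323 finger_force: 30.0
```

The bore is over the spindle with no force showing. Lowering towards the shoulder, where contact is expected at about 0.0765.

```bash
f(){ grep -E "time|pos|rot|force|wid"|tr '\n' ' ';echo; }; python3 -m pendant '[[0,0,-0.4,0,0,0,0],[0,0,-0.4,0,0,0,0],[0,0,0,0,0,0,0]]' |f;python3 -m pendant '[[0,0,-0.2,0,0,0,0],[0,0,0,0,0,0,0]]' |f;python3 -m pendant '[[0,0,-0.1,0,0,0,0],[0,0,0,0,0,0,0]]' |f;python3 -m pendant '[[0,0,-0.1,0,0,0,0],[0,0,0,0,0,0,0]]' |f
```

```text
time: 55.05 tool_pos: [0.5475, -0.0218, 0.0797] ee_rot: [-3.14, -0.001, 1.736] wrist_force: [-0.0, -0.2, -2.2] width: 0.0322 finger_force: 30.0 
time: 55.25 tool_pos: [0.548, -0.0218, 0.0784] ee_rot: [-3.141, -0.0, 1.736] wrist_force: [-0.3, -0.3, -1.1] width: 0.0319 finger_force: 30.0 
time: 55.45 tool_pos: [0.5481, -0.0218, 0.0777] ee_rot: [3.142, -0.0, 1.736] wrist_force: [0.2, -1.0, -1.5] width: 0.0322 finger_force: 30.0 
time: 55.65 tool_pos: [0.5481, -0.0219, 0.0767] ee_rot: [3.142, 0.0, 1.736] wrist_force: [0.3, 0.9, -0.8] width: 0.0321 finger_force: 30.0
```

```bash
f(){ grep -E "time|pos|rot|force|wid"|tr '\n' ' ';echo; }; python3 -m pendant '[[0,0,-0.1,0,0,0,0],[0,0,0,0,0,0,0]]' |f;python3 -m pendant '[[0,0,-0.05,0,0,0,0],[0,0,0,0,0,0,0]]' |f;python3 -m pendant '[[0,0,0,0,0,0,1],[0,0,0,0,0,0,1],[0,0,0,0,0,0,1],[0,0,0,0,0,0,1],[0,0,0,0,0,0,1],[0,0,0,0,0,0,1],[0,0,0,0,0,0,1],[0,0,0,0,0,0,1]]' |f;python3 -m pendant '[[0,0,1,0,0,0,1],[0,0,2,0,0,0,1],[0,0,3,0,0,0,1],[0,0,4,0,0,0,1],[0,0,0,0,0,0,1]]' |f;python3 -m pendant '[[-1,4,0,0,0,0,1],[-2,4,0,0,0,0,1],[-2,4,0,0,0,0,1],[-2,4,0,0,0,0,1],[-2,4,0,0,0,0,1],[-2,4,0,0,0,0,1],[-2,4,0,0,0,0,1],[0,0,0,0,0,0,1]]' |f
python3 - <<'E'
from h import *
t=imaging.snapshot("top");s=imaging.snapshot("side")
c=np.zeros((600,800,3),np.uint8); c[:400,:400]=crop(t,285,175,385,275,4); c[:400,400:800]=crop(s,295,140,395,240,4)
c[405:595,:480]=crop(t,140,190,380,285,2)
cv2.imwrite("pics/v8.png",c); print(robot.get_obs()["time"],"hub top pred side",proj("side",[.5446,-.021,.128]))
E
```

```text
time: 55.85 tool_pos: [0.5483, -0.0219, 0.0766] ee_rot: [3.141, 0.0, 1.736] wrist_force: [-1.6, -0.3, 2.6] width: 0.0321 finger_force: 30.0 
time: 56.05 tool_pos: [0.5483, -0.0219, 0.0766] ee_rot: [3.141, 0.0, 1.736] wrist_force: [-2.2, -0.3, 5.6] width: 0.0324 finger_force: 30.0 
time: 56.85 tool_pos: [0.5481, -0.0218, 0.0752] ee_rot: [3.142, 0.0, 1.736] wrist_force: [-0.9, -0.5, -0.1] width: 0.0918 finger_force: 0.0 
time: 57.35 tool_pos: [0.5518, -0.0223, 0.1832] ee_rot: [3.129, 0.004, 1.736] wrist_force: [0.6, 0.4, 0.9] width: 0.094 finger_force: 0.0 
time: 58.15 tool_pos: [0.4155, 0.2622, 0.1754] ee_rot: [-3.141, -0.002, 1.744] wrist_force: [0.8, -0.4, -0.6] width: 0.0938 finger_force: 0.0 
58.25 hub top pred side [350.28054819 175.78135206]
```

View pics/v8.png

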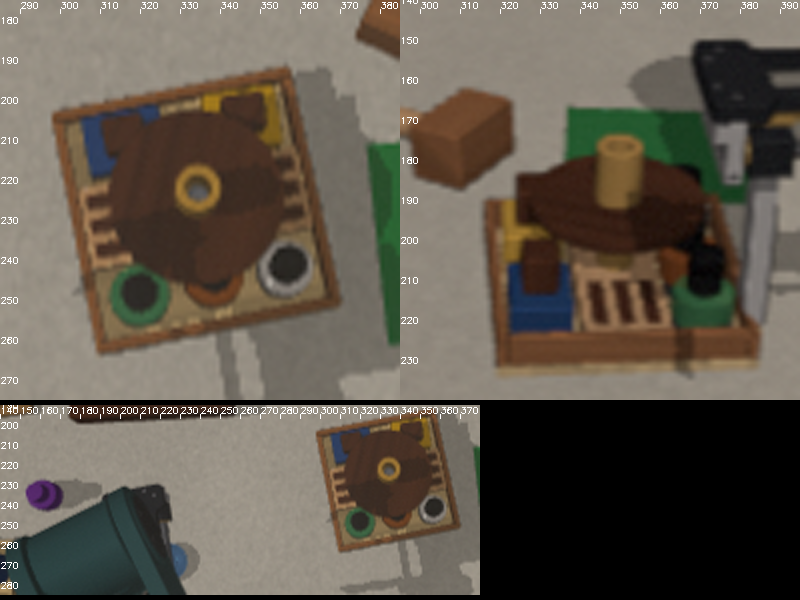

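The plate sits flat on the post (hub at (334,222) in the top view, as at the start) with all five items upright beneath it. The dish and the purple bottle are unmoved. The arm is clear, so I'm handing in.

```bash
python3 -m pendant '[[0,0,0,0,0,0,1],[0,0,0,0,0,0,1],[0,0,0,0,0,0,1]]' >/dev/null; python3 -c "
from bench import robot
print(robot.close_job())"
```

```text
the job is handed in; nothing more can be done
None
```

I handed the job in at about 58 s: the blue and yellow stamps and the green, amber and white ink bottles stand upright in the case, and the plate is back flat on the post's shoulder; there was no red stamp on the bench.

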